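Park the reagent caddy in its bay

ROBOT

A 7-joint arm with a two-finger parallel gripper is mounted at the origin on the work surface. World frame = base frame: x ahead of the robot, y to its left, z up, the work surface at z = 0. Lengths are in m, angles in rad, forces in N, time in s.
With the tool pointing down it reaches from about 0.4 to 0.85 m from the base axis. Payload 4.5 kg.
Tool frame: the origin (TCP) lies at the very end of the fingers, on their centre line; the grasp point (between the pads) lies 19 mm behind it; z points along the fingers, y is the line along which they close (so a half turn about z gives the same grasp; the last joint's range is limited). The gripper opens to 85 mm and grips with 20 to 120 N. Pads are 22 mm wide; open, the fingers measure 114 mm over their backs; the gripper's body (76 mm by 85 mm) begins 54 mm behind the grasp point. The pads swing forward as they close: fully open they stand 13 mm farther back than shut.
Start: joints at [1.257, 0.689, -0.195, 1.565, 0.157, 0.902, -0.215], TCP at [0.213, -0.588, 0.231] pointing down, gripper open.
Joint ranges: [-3.01, 3.01], [-0.46, 2.08], [-1.47, 1.51], [0.13, 2.56], [-1, 4.14], [0.04, 2.09], [-2.66, 2.66]. Speed limits (rad/s): [2.57, 2.57, 3.14, 3.14, 3.14, 3.14, 3.14].

INTERFACE

Orientations are given as a 3x3 rotation matrix whose columns are the frame's x, y, z axes.
In Python, from cell import manip gives the robot as it stands.
- The arm moves only by the tool step_arm, never from a script. Its argument "increments" is a list that holds one entry, the list of rows, each a list of 4 numbers: the shift along the tool's x, y, z in mm, then the turn about the tool's z in degrees. In form: [[[dx, dy, dz, turn], ...]]. A call has 1 to 8 rows; each row is the pose to reach, as a shift and turn from the pose commanded when the call began, along the tool's axes at that moment; what a row does not reach only later rows make up. A row lasts 1/10 s, in which the tool goes at most 50 mm and 8.59 degrees, less where a joint would pass 70% of its speed; a pose out of reach is approached as far as the arm can. A call with a gripper value outside its range is refused whole. "claw" is the finger opening in mm, from 0 to 85.4, set as the call begins (left out, the last holds). The fingers move at their own pace and stop on an object; the grip force is fixed at half the most. Time passes only in rows, so rows that repeat a pose let the fingers close. It gives the time, the measured TCP pose, the force, the opening and the grip force at its end, in the units of the state.
- manip.state(): the state, without advancing time (a new reading comes with each control period).
- manip.capture(name): name is "scene" or "top" or "wrist"; returns a dict with "pixels" (480x640x3 uint8, red, green, blue), "z_map" (480x640 float32, m along the optical axis (not along the pixel's ray), 0 where there is no reading), "mtx" (3x3 intrinsics, pixels), "cam_to_world" (4x4, takes a point from camera to world coordinates). Camera axes: x right, y down, z forward; pixel columns grow to the right and rows downward; lengths in m; the calibration is good to about 2 mm. The wrist camera is an equidistant fisheye: a pixel r from the principal point sees the ray r / f radians off the axis. A picture is of the moment at which its call begins.
- manip.hand_in(): hands the job in; it is judged then, once.
Trained networks look in a picture, given as the dict that the camera call returned (one of the last four; its "shot" number tells which), for a name from the list of things; names that differ only in an ending like _2 or _b are one class to them, and where a whole thing is asked for, a point or a joint stands for the part that bears it (a point fixed in the world has none). Each returns a list of dicts, best first, with "p" (0 to 1); they miss things now and then, are a little off and sometimes report something else, mostly with a low value. They report only what shows in the picture. A call takes as long as a camera call. They do not tell look-alikes from the thing itself.
- manip.boxes_of(query, picture): "centre" ([row, column] in pixels, amid what is visible of it).
- manip.masks_of(query, picture): "mask" (480x640 bool, what is visible of it) and "centre" ([row, column] in pixels, amid what is visible of it).
The state is a dict: "time": time; "q": joint angles; "qvel": joint speeds; "joint_torque": joint torques, N m; "eef_pos": TCP position; "ee_rot": TCP orientation; "contact_force": force on the tool from outside, world axes, zero at the start; "torque": the same for the moment, N m; "gripper_width": finger opening in m; "finger_force": force on a finger pad.
Only numpy, scipy, OpenCV 4.12 (cv2) and the standard library are available. Lean on these libraries where they do the work, as an engineer would, in place of code of your own. Each camera call takes 0.05 s, during which the arm holds its last target. There are 200 camera calls.

TASK

Push the loaded reagent caddy, by the low push handle at its rear, along the bench on its wheels until all four swivel castors trail straight behind their pivots, before its front goes between the straight rails of the bay. Then steer it squarely into the bay, press it gently home against the rubber buffers until the hook has dropped behind the staple on its front and holds it, and let go. Do not ram or force it against the bay, do not lift or tip it, keep the bottle and the beaker standing on it, and leave the glassware round about where it is.

Things in the scene. Friction and masses are not known exactly. Their poses are not given: they have to be found in the camera images.
- caddy: Low steel caddy on 4 swivel castors, 0.6-1.0 kg (hidden) plus its load. x points to its front (the way it is pushed), y left, z up; origin on the bench under mid-deck. Deck 164 long (x), 84 wide, top 53 high, rail round it up to 74. Two cross beams under it, 140 long (y), 38 to 50 high, at x = +-72, are its widest fixed part; the front beam's front face (x = 82) meets the buffers.
- handle (a point): Middle of the push handle's cross bar at the rear of the caddy: round steel bar, 12 mm diameter, 100 mm long along the caddy's y, at x = -120, y = 0 on the caddy, 80 above the bench. 30 mm free in front of it, open behind and above. Axes as the caddy's.
- staple (a point): Middle of the cross bar of the staple that sticks out of the caddy's front: 8 mm rod, 48 long along y, at x = +124 on the caddy, 44 above the bench. The hook of the bay drops behind this bar.
- axle_fl (a point): Wheel axle of the front left castor: twin wheel, 30 mm diameter, axle 15 high and 14 mm from its swivel pivot (castor pivots: x = +-72, y = +-54 on the caddy). Trailing straight it stands at x = +58, y = +54 on the caddy. About 60 mm of straight pushing straightens a castor. Turned across, a wheel reaches 83 mm from the middle line and fouls the bay's rails.
- axle_fr (a point): Wheel axle of the front right castor, likewise; trailing straight it stands at x = +58, y = -54 on the caddy.
- axle_rl (a point): Wheel axle of the rear left castor, likewise; trailing straight it stands at x = -86, y = +54 on the caddy.
- axle_rr (a point): Wheel axle of the rear right castor, likewise; trailing straight it stands at x = -86, y = -54 on the caddy.
- bay: Parking bay fixed to the bench: two aluminium rails 48 high along its x, 150 apart inside (5 mm play each side of the beams). Open to -x; z up. Origin on the bench, on the middle line: with the catch as nominally set the caddy is home when its origin stands here, axes alike. Two rubber buffers (20 mm diameter, y = +-48, 42 high) have their faces nominally at x = +80.
- bay_mouth (a point): On the bay's middle line at x = -20, 48 high: where the straight rails begin; from here out to x = -57 they flare outwards by 19 mm each side. Deeper in, on the middle line, a sprung steel drop hook (14 wide, 41 to 55 high) points its sloping nose to the mouth, nominally at x = +92. The staple's bar lifts it with 1 to 4 N from 25 mm before home; it need not be touched.
- bay_end (a point): Inner end wall of the bay, x = +202, 48 high. Before it a carriage with the buffers and the hook is clamped, at a place NOT measured: up to 24 mm nearer or farther along x than nominal; home shifts with it: feel for it. The buffers yield 3.2 N per mm (both together); the hook drops behind the bar when they are pressed in by some 2 mm, at 5 to 8 N. Over 15 N between caddy and bay is ramming.
- reagent_mid (a point): Centre of the amber bottle (60 mm diameter, 125 high) standing loose on the front half of the deck.
- beaker_mid (a point): Centre of the steel beaker (54 mm across, 66 high) standing loose on the rear half of the deck.
- glass_beaker: Bystander: glass beaker, 84 mm across, 105 high, standing loose on the bench; origin at the centre of its foot.
- flask: Bystander: conical glass flask, 82 mm across the foot, 104 high; origin at the centre of its foot.
- jar: Bystander: small clear jar with white cap, 46 mm across, 75 high; origin at the centre of its foot.
There are look-alikes about, which are no part of the job. What is shaped like the part that bears beaker_mid but blue or brown is not meant.

How it is judged:
By the outcome, as a careful person would: the job done as asked, in the order asked, and still so for the second after the job is handed in, with the robot touching nothing.
It also fails if it takes over 58 s, if anything falls off the work surface, if the arm or the gripper's body presses on something with over 40 N, if the wrist force passes 120 N, or if a joint passes its speed limit or range.

## Working session

There is one attempt and no reset: what is moved stays moved. The work goes in short steps, Python scripts to look and compute and a tool call to move; the robot and the scene stay as the last step left them, time stands still between calls to the robot, and variables do not carry over. Pictures are saved under pics/ and viewed, at most 13 in all, crops included, and the job is handed in when it is done.

Besides the shell and the picture viewer there is one more tool, called after "Request:" as name(argument=value, ...), one argument or row to a line, values as JSON. step_arm: Moves the arm, as the interface text tells. Its arguments: {"type":"object","properties":{"increments":{"type":"array"},"claw":{"type":"number"}},"required":["increments"]}

```bash
mkdir -p pics
cat > h.py <<'E'
import numpy as np, cv2
from cell import manip
def p2w(c,row,col,z=None,d=None):
    K=c["mtx"];T=c["cam_to_world"]
    r=np.array([(col-K[0,2])/K[0,0],(row-K[1,2])/K[1,1],1.])
    if z is None:
        if d is None: d=c["z_map"][int(round(row)),int(round(col))]
        return (T@np.append(r*d,1))[:3]
    w=T[:3,:3]@r; s=(z-T[2,3])/w[2]; return T[:3,3]+s*w
def save(c,n): cv2.imwrite(f"pics/{n}.png",c["pixels"][:,:,::-1])
def cloud(c):
    K=c["mtx"];T=c["cam_to_world"];z=c["z_map"]
    v,u=np.mgrid[:480,:640]
    P=np.stack([(u-K[0,2])/K[0,0]*z,(v-K[1,2])/K[1,1]*z,z],-1)
    return P@T[:3,:3].T+T[:3,3]
E
python3 - <<'E'
from h import *
s=manip.state();print({k:np.round(v,3).tolist() for k,v in s.items()})
for cam in("top","scene"):
    c=manip.capture(cam);save(c,cam+"0");print(cam,np.round(c["cam_to_world"],3).tolist(),c["mtx"][0,0])
    for n in ["caddy","handle","staple","axle_fl","axle_rl","bay","bay_mouth","bay_end","reagent_mid","beaker_mid","glass_beaker","flask","jar"]:
        for r in manip.boxes_of(n,c)[:4]:
            a=r["centre"];print(n,round(r["p"],2),np.round(a),np.round(p2w(c,*a),3))
E
```

```text
{'time': 0.0, 'q': [1.257, 0.69, -0.195, 1.566, 0.157, 0.903, -0.215], 'qvel': [0.001, -0.001, 0.001, 0.001, -0.0, -0.0, -0.0], 'joint_torque': [0.0, -53.958, -1.267, -15.854, 0.009, 0.009, 0.0], 'eef_pos': [0.213, -0.587, 0.23], 'ee_rot': [[0.94, 0.341, -0.001], [0.341, -0.94, 0.002], [-0.0, -0.002, -1.0]], 'contact_force': [-0.699, 0.775, -0.343], 'torque': [0.021, 0.006, 0.022], 'finger_force': 0.0, 'gripper_width': 0.085}
top [[-0.02, -0.99, 0.138, 0.456], [-1.0, 0.019, -0.007, 0.021], [0.004, -0.139, -0.99, 1.183], [0.0, 0.0, 0.0, 1.0]] 510.8509434754552
caddy 0.86 [260. 422.] [ 0.55  -0.243  0.048]
handle 0.55 [258. 426.] [ 0.549 -0.244  0.083]
staple 0.67 [265. 424.] [ 0.538 -0.246  0.053]
axle_fl 0.21 [260. 423.] [ 0.549 -0.243  0.056]
axle_rl 0.43 [284. 440.] [ 0.495 -0.29   0.01 ]
reagent_mid 0.56 [254. 402.] [ 0.553 -0.178  0.15 ]
beaker_mid 0.98 [324. 396.] [ 0.408 -0.186  0.005]
beaker_mid 0.85 [251. 440.] [ 0.568 -0.282  0.057]
beaker_mid 0.65 [204. 503.] [ 0.682 -0.45   0.004]
beaker_mid 0.59 [242. 509.] [ 0.59  -0.456  0.009]
glass_beaker 0.73 [169. 433.] [ 0.767 -0.2
[... 677 characters left out ...]
330. 436.] [0.538 0.367 0.002]
bay 0.23 [204. 264.] [ 0.588 -0.192  0.082]
bay_mouth 0.6 [327. 437.] [0.531 0.363 0.001]
bay_end 0.74 [228. 202.] [ 0.767 -0.237  0.107]
bay_end 0.67 [329. 436.] [ 0.535  0.363 -0.003]
bay_end 0.45 [205. 262.] [ 0.578 -0.213  0.052]
reagent_mid 0.63 [194. 271.] [ 0.578 -0.168  0.133]
beaker_mid 0.79 [178. 256.] [ 0.538 -0.275  0.083]
beaker_mid 0.79 [162. 291.] [ 0.419 -0.255  0.069]
beaker_mid 0.77 [187. 184.] [ 0.67  -0.448  0.022]
beaker_mid 0.66 [170. 212.] [ 0.592 -0.404  0.064]
glass_beaker 0.72 [226. 202.] [ 0.729 -0.3    0.023]
flask 0.83 [300. 277.] [0.765 0.033 0.049]
flask 0.22 [326. 438.] [0.53  0.366 0.006]
jar 0.76 [321. 296.] [0.787 0.121 0.079]
```

View pics/top0.png

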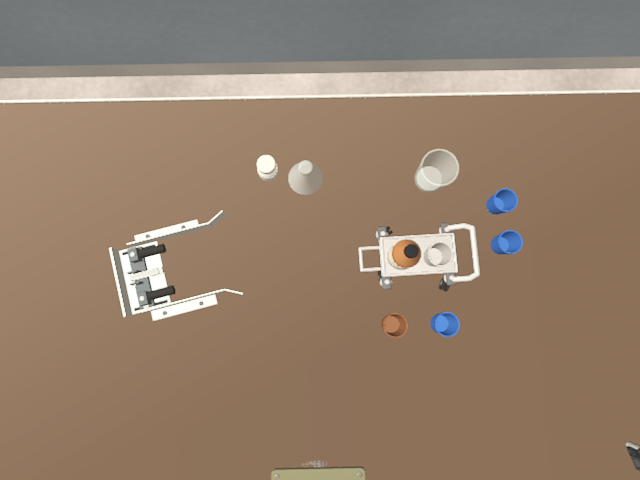

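View pics/scene0.png

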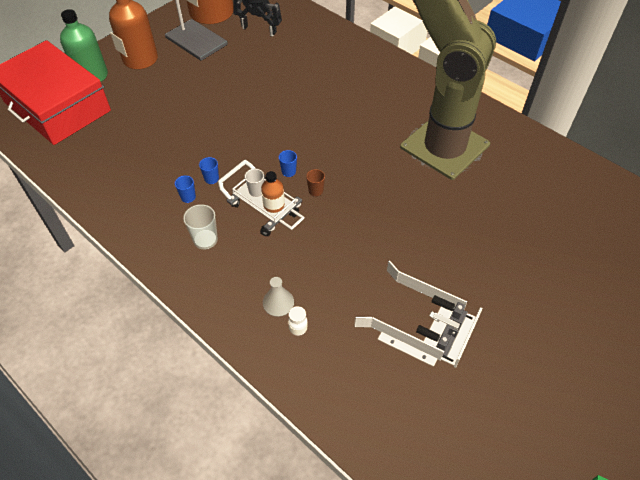

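The top view shows the caddy at about (260,425), with its front to the left at the staple (258,361). The handle is on the right at (252,473), and the bay opens right and down at about (275,150). The flask and jar stand above the path, and the glass beaker (170,433) and the cups stand beside the caddy.

```bash
cat > m.py <<'E'
from h import *
c=manip.capture("top");P=cloud(c)
im=c["pixels"][:,:,::-1]
a=cv2.resize(im[195:335,90:250],None,fx=4,fy=4,interpolation=cv2.INTER_CUBIC)
b=cv2.resize(im[205:305,345:495],None,fx=4,fy=4,interpolation=cv2.INTER_CUBIC)
cv2.imwrite("pics/bay1.png",a);cv2.imwrite("pics/cad1.png",b)
T=c["cam_to_world"]
def pts(m): 
    v,u=np.nonzero(m);return P[v,u],v,u
for nm,(u0,u1,v0,v1),(z0,z1) in [("bay",(90,250,195,335),(.04,.056)),("handle",(445,495,215,300),(.068,.1)),("staple",(350,378,240,280),(.03,.06)),("deckrail",(375,460,230,285),(.065,.085))]:
    Q=P[v0:v1,u0:u1].reshape(-1,3);Q=Q[(Q[:,2]>z0)&(Q[:,2]<z1)]
    print(nm,len(Q),Q.mean(0).round(3),Q.min(0).round(3),Q.max(0).round(3),cv2.minAreaRect(Q[:,:2].astype(np.float32)))
E
python3 m.py
```

```text
bay 1691 [0.535 0.355 0.049] [0.439 0.157 0.04 ] [0.672 0.454 0.056] ((0.5465561747550964, 0.3090347647666931), (0.19395549595355988, 0.2662416398525238), 13.808935165405273)
handle 563 [ 0.562 -0.332  0.08 ] [ 0.502 -0.358  0.068] [ 0.627 -0.28   0.1  ] ((0.5641189217567444, -0.31817877292633057), (0.1259683072566986, 0.0773836001753807), 1.0557173490524292)
staple 191 [ 0.556 -0.118  0.047] [ 0.528 -0.143  0.04 ] [ 0.583 -0.103  0.054] ((0.555321455001831, -0.12254419922828674), (0.040627479553222656, 0.056139133870601654), 88.72388458251953)
deckrail 629 [ 0.559 -0.234  0.073] [ 0.514 -0.314  0.065] [ 0.608 -0.149  0.085] ((0.5606788396835327, -0.2309790551662445), (0.08705821633338928, 0.16297325491905212), 2.4793295860290527)
```

View pics/bay1.png

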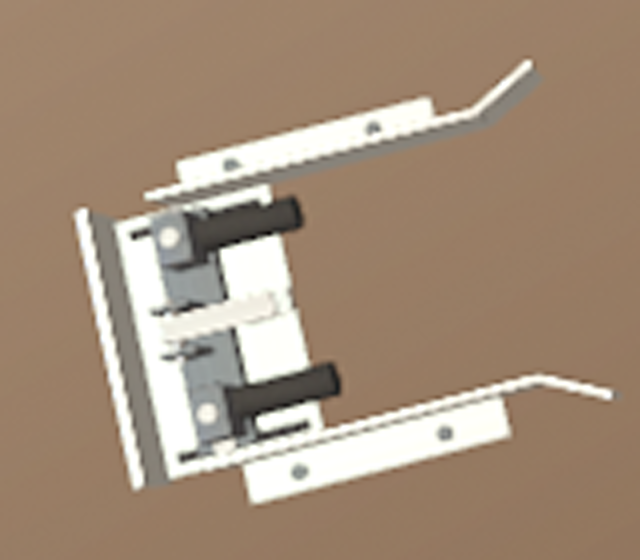

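View pics/cad1.png

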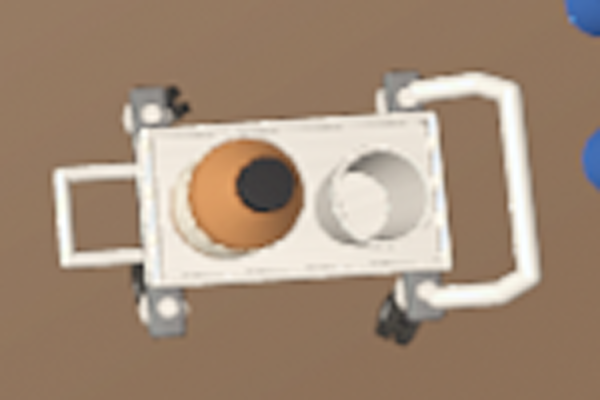

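In the bay crop the rail knees are at (475,115) and (540,377) and the end wall runs (80,212)–(138,487). In the caddy crop the handle bar runs (512,90)–(530,275), the staple bar is at (62,218), and the rear-right castor is turned outward.

```bash
cat > f.py <<'E'
from h import *
c=manip.capture("top")
B=lambda x,y,z:p2w(c,195+y/4-.375,90+x/4-.375,z)[:2]
C=lambda x,y,z:p2w(c,205+y/4-.375,345+x/4-.375,z)[:2]
ang=lambda d:np.degrees(np.arctan2(d[1],d[0])).round(2)
kr,br=B(475,117,.048),B(152,199,.048)   # +x-world side rail
kl,bl=B(540,376,.048),B(240,449,.048)
w0,w1=B(80,212,.048),B(138,487,.048)
print("knees",kr,kl,"gap",np.linalg.norm(kr-kl),"angles",ang(br-kr),ang(bl-kl),"wall",ang(w0-w1)+90, (w0+w1)/2)
h0,h1=C(512,90,.08),C(530,275,.08)
print("handle",(h0+h1)/2,ang(h0-h1)+90)
s=C(62,218,.044);print("staple",s,"heading",ang(s-(h0+h1)/2),"len",np.linalg.norm(s-(h0+h1)/2))
e=[C(*p,.074) for p in[(143,130),(437,114),(152,285),(447,268)]];print("deck",np.mean(e,0),ang(e[0]-e[1]),ang(e[2]-e[3]))
for n,z in (("flask",.0),("jar",.0),("glass_beaker",0)):
    for r in manip.masks_of(n,c)[:2]: print(n,r["p"],r["centre"])
E
python3 f.py
```

```text
knees [0.63983077 0.23393338] [0.49435697 0.19715185] gap 0.15005167980522097 angles 103.39 102.53 wall 103.57 [0.51441439 0.435287  ]
handle [ 0.56561409 -0.3509082 ] 91.78
staple [ 0.55401918 -0.10482862] heading 92.7 len 0.24635259624354067
deck [ 0.55939259 -0.22888744] 92.01 92.14
flask 0.67 [176.3, 309.0]
jar 0.61 [167.0, 266.9]
glass_beaker 0.65 [169.6, 434.0]
glass_beaker 0.54 [258.9, 422.1]
```

Request:
step_arm(
  increments=[
    [[40,-10,0,3],[90,-22,10,8],[140,-34,20,14],[190,-46,30,17.7],[240,-58,40,17.7],[290,-72,50,17.7],[340,-84,60,17.7],[385,-95,70,17.7]],
  ],
  claw=31,
)

```text
time: 2.45
eef_pos: [0.5344, -0.3724, 0.1637]
ee_rot: [[0.999, 0.039, 0.0], [0.039, -0.999, -0.0], [0.0, 0.0, -1.0]]
contact_force: [0.9, -0.5, -0.1]
gripper_width: 0.0306
finger_force: 0.0
```

```bash
cat > g.py <<'E'
from h import *
d=np.radians(103.3);D=np.array([np.cos(d),np.sin(d)]);N=np.array([-D[1],D[0]]);O=np.array([.5625,.235])
def st():
    s=manip.state();R=s["ee_rot"];p=np.array(s["eef_pos"])
    yaw=np.degrees(np.arctan2(-R[1][1],-R[0][1]))
    print("t",round(s["time"],2),"p",p.round(4),"hd",yaw.round(2),"F",np.round(s["contact_force"],1),"T",np.round(s["torque"],2),"w",round(s["gripper_width"],4),"ff",s["finger_force"]);return p,yaw,np.array(R)
def to(x,y,z,hd):
    p,yaw,R=st();v=R.T@(np.array([x,y,z])-p)*1000
    print("rel mm",v.round(1),"turn",round(-(hd-yaw),2))
if __name__=="__main__":
    import sys
    to(*map(float,sys.argv[1:]))
E
python3 g.py .5656 -.351 .15 92.2
```

```text
t 2.45 p [ 0.5344 -0.3724  0.1637] hd 92.24 F [ 0.9 -0.5 -0.1] T [ 0.   -0.06  0.  ] w 0.0306 ff 0.0
rel mm [ 32.  -20.1  13.7] turn 0.04
```

Request:
step_arm(
  increments=[
    [[12,-8,5,0],[23.7,-14.5,15,0],[23.7,-14.5,25,0],[23.7,-14.5,25,0]],
  ],
)

```text
time: 2.85
eef_pos: [0.553, -0.3594, 0.1369]
ee_rot: [[0.999, 0.037, -0.005], [0.037, -0.999, 0.0], [-0.005, -0.001, -1.0]]
contact_force: [-0.2, -0.4, -0.8]
gripper_width: 0.031
finger_force: 0.0
```

Run:
```python
from g import *
to(.5656,-.351,.061,92.2)
c=manip.capture("wrist");save(c,"w1");K=c["mtx"];T=c["cam_to_world"];print(K[0],T.round(3).tolist())
t=manip.capture("top");Q=cloud(t)[215:305,440:495].reshape(-1,3);Q=Q[(Q[:,2]>.07)&(Q[:,2]<.1)]
def proj(X):
    v=np.linalg.inv(T)@np.append(X,1);v=v[:3];th=np.arctan2(np.hypot(v[0],v[1]),v[2]);u=v[:2]/np.hypot(*v[:2])*th*K[0,0];return u+K[:2,2]
p=manip.state()["eef_pos"]
print("bar c/ends expected px",proj([.5656,-.351,.08]),proj([.6156,-.349,.08]),proj([.5156,-.353,.08]),"tcp",proj(p))
```

```text
t 2.85 p [ 0.553  -0.3594  0.1369] hd 92.11 F [-0.2 -0.4 -0.8] T [0.   0.06 0.02] w 0.031 ff 0.0
rel mm [13.3 -7.9 75.9] turn -0.09
[371.64829954   0.         317.86049087] [[0.037, -0.964, -0.264, 0.619], [-0.999, -0.036, -0.01, -0.356], [-0.0, 0.264, -0.964, 0.28], [0.0, 0.0, 0.0, 1.0]]
bar c/ends expected px [305.02993741 239.73267226] [304.17847561 149.18352107] [306.21040866 320.03988351] tcp [322.31420044 304.35319143]
```

View pics/w1.png

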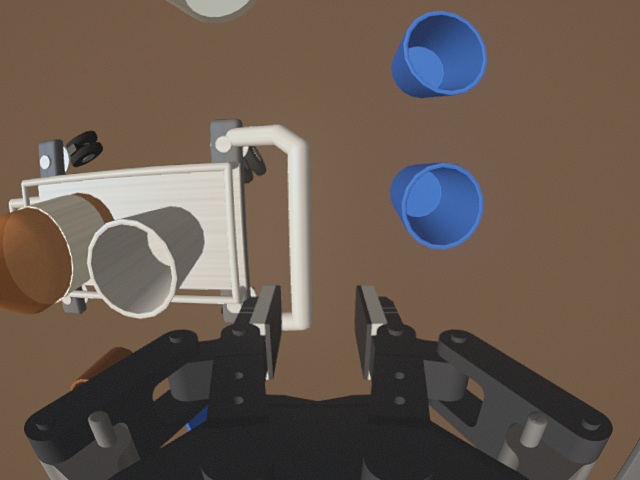

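The wrist view shows the handle bar along column 299, rows 140–328. That puts it about 3 mm farther in +y and +x than I had it, with the fingers still short of it at rows 290–370.

Request:
step_arm(
  increments=[
    [[6,-5,0,0],[12,-9,0,0],[15,-11,0,0],[15,-11,0,0],[15,-11,0,0]],
  ],
)

```text
time: 3.45
eef_pos: [0.5704, -0.3466, 0.1389]
ee_rot: [[0.999, 0.039, -0.0], [0.039, -0.999, -0.0], [-0.0, 0.0, -1.0]]
contact_force: [-0.7, 0.4, 0.2]
gripper_width: 0.0311
finger_force: 0.0
```

```bash
python3 g.py .568 -.348 .061 92.2
```

```text
t 3.45 p [ 0.5704 -0.3466  0.1389] hd 92.25 F [-0.7  0.4  0.2] T [ 0.02  0.01 -0.03] w 0.0311 ff 0.0
rel mm [-2.5  1.3 77.9] turn 0.05
```

Request:
step_arm(
  increments=[
    [[-1,1,15,0],[-2,1.3,32,0],[-2.5,1.3,50,0],[-2.5,1.3,65,0],[-2.5,1.3,75,0],[-2.5,1.3,78,0],[-2.5,1.3,78,0],[-2.5,1.3,78,0]],
  ],
)

```text
time: 4.25
eef_pos: [0.5685, -0.3484, 0.0615]
ee_rot: [[0.999, 0.039, 0.001], [0.039, -0.999, -0.001], [0.001, 0.001, -1.0]]
contact_force: [0.9, -0.5, 0.5]
gripper_width: 0.0309
finger_force: 0.0
```

Run:
```python
from g import *
to(.568,-.348,.061,92.2)
c=manip.capture("wrist");save(c,"w2")
```

```text
t 4.25 p [ 0.5685 -0.3484  0.0615] hd 92.23 F [ 0.9 -0.5  0.5] T [ 0.04 -0.02  0.  ] w 0.0309 ff 0.0
rel mm [-0.5 -0.4  0.5] turn 0.03
```

View pics/w2.png

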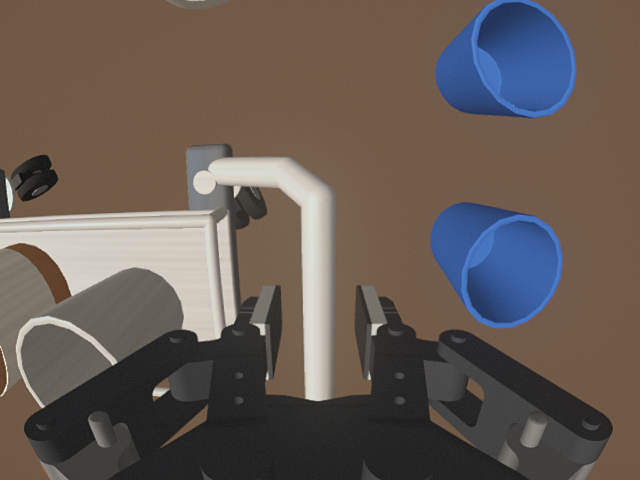

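The bar sits centred between the pads (column 318). Closing now.

Request:
step_arm(
  increments=[
    [[0,0,0,0],[0,0,0,0],[0,0,0,0],[0,0,0,0]],
  ],
  claw=0,
)

```text
time: 4.7
eef_pos: [0.5684, -0.3484, 0.0615]
ee_rot: [[0.999, 0.039, 0.001], [0.039, -0.999, -0.001], [0.001, 0.001, -1.0]]
contact_force: [-0.2, 0.1, 4.2]
gripper_width: 0.0101
finger_force: 58.7
```

```bash
cat > plan.py <<'E'
from g import *
# plan handle poses in bay frame from the actual start; grip = handle point
p,yaw,R=st()
L=.120
hd0=np.radians(yaw);o=p[:2]+L*np.array([np.cos(hd0),np.sin(hd0)])
x0=(o-O)@D;f0=(o-O)@N;r0=yaw-103.3
print("origin bay",x0,f0,r0)
def pose(x,xe=-.235):
    u=np.clip((x-x0)/(xe-x0),0,1);s=1-u*u*(3-2*u)
    h=np.radians(103.3+r0*s);c=O+x*D+f0*s*N
    return np.append(c-L*np.array([np.cos(h),np.sin(h)]),np.degrees(h))
xs=[x0+.004*(i+1) for i in range(88)]
ref=np.append(p[:2],yaw)
for k in range(0,88,8):
    a=np.radians(ref[2]);ty=-np.array([np.cos(a),np.sin(a)]);tx=np.array([-ty[1],ty[0]]);
    rows=[]
    for x in xs[k:k+8]:
        q=pose(x);v=(q[:2]-ref[:2])*1000
        rows.append([round(v@tx,1),round(v@ty,1),0,round(-(q[2]-ref[2]),1)])
    print(k//8,"x end",round(xs[k+7],3),"abs",pose(xs[k+7]).round(3),rows)
    ref=pose(xs[k+7])
E
python3 plan.py
```

```text
t 4.7 p [ 0.5684 -0.3484  0.0615] hd 92.23 F [-0.2  0.1  4.2] T [0.08 0.04 0.  ] w 0.0101 ff 58.68787407875061
origin bay -0.4513058008281569 0.10543049290524953 -11.07004580124493
0 x end -0.419 abs [ 0.568 -0.316 92.885] [[np.float64(-0.6), np.float64(-3.9), 0, np.float64(-0.0)], [np.float64(-1.0), np.float64(-7.9), 0, np.float64(-0.0)], [np.float64(-1.2), np.float64(-12.0), 0, np.float64(-0.1)], [np.float64(-1.1), np.float64(-16.0), 0, np.float64(-0.2)], [np.float64(-0.8), np.float64(-20.1), 0, np.float64(-0.3)], [np.float64(-0.3), np.float64(-24.2), 0, np.float64(-0.4)], [np.float64(0.4), np.float64(-28.4), 0, np.float64(-0.5)], [np.float64(1.4), np.float64(-32.6), 0, np.float64(-0.7)]]
1 x end -0.387 abs [ 0.58  -0.281 94.564] [[np.float64(1.1), np.float64(-4.2), 0, np.float64(-0.2)], [np.float64(2.5), np.float64(-8.5), 0, np.float64(-0.3)], [np.float64(3.9), np.float64(-12.7), 0, np.float64(-0.5)], [np.float64(5.6), np.float64(-17.0), 0, np.float64(-0.7)], [np.float64(7.3), np.float64(-21.3), 0, np.float64(-1.0)], [np.float64(9.3), np.float64(-25.7), 0, np.float64(-1.2)], [np.f
[... 4133 characters left out ...]
np.float64(0.0), np.float64(-24.0), 0, np.float64(-0.0)], [np.float64(0.0), np.float64(-28.0), 0, np.float64(-0.0)], [np.float64(-0.0), np.float64(-32.0), 0, np.float64(-0.0)]]
10 x end -0.099 abs [6.130e-01 2.200e-02 1.033e+02] [[np.float64(0.0), np.float64(-4.0), 0, np.float64(-0.0)], [np.float64(0.0), np.float64(-8.0), 0, np.float64(-0.0)], [np.float64(0.0), np.float64(-12.0), 0, np.float64(-0.0)], [np.float64(-0.0), np.float64(-16.0), 0, np.float64(-0.0)], [np.float64(0.0), np.float64(-20.0), 0, np.float64(-0.0)], [np.float64(0.0), np.float64(-24.0), 0, np.float64(-0.0)], [np.float64(0.0), np.float64(-28.0), 0, np.float64(-0.0)], [np.float64(0.0), np.float64(-32.0), 0, np.float64(-0.0)]]
```

Request:
step_arm(
  increments=[
    [[0,-1,-0.2,0],[-0.3,-3,-0.4,0],[-0.8,-6,-0.5,0],[-1.1,-10,-0.5,-0.1],[-1.2,-14,-0.5,-0.1],[-1.1,-18,-0.5,-0.2],[-0.7,-22,-0.5,-0.3],[0,-26.2,-0.5,-0.4]],
  ],
)

```text
time: 5.5
eef_pos: [0.5672, -0.3215, 0.0615]
ee_rot: [[0.999, 0.046, 0.0], [0.046, -0.999, -0.0], [0.0, 0.0, -1.0]]
contact_force: [-0.8, -1.6, 4.9]
gripper_width: 0.0097
finger_force: 58.8
```

Request:
step_arm(
  increments=[
    [[0.8,-4.2,0,-0.2],[2,-8.5,0,-0.4],[3.3,-12.7,0,-0.6],[4.8,-17,0,-0.8],[6.6,-21.3,0,-1.1],[8.4,-25.7,0,-1.3],[10.4,-30,0,-1.5],[12.4,-34.4,0,-1.8]],
  ],
)

```text
time: 6.3
eef_pos: [0.5776, -0.2864, 0.0615]
ee_rot: [[0.997, 0.078, -0.0], [0.078, -0.997, 0.0], [-0.0, -0.0, -1.0]]
contact_force: [-1.3, -1.1, 5.8]
gripper_width: 0.01
finger_force: 58.9
```

```bash
cat > plan2.py <<'E'
from g import *
import sys
# args: handle-bar offset & heading correction (caddy hd - tool hd), x of end of curve, n calls
p,yaw,R=st();cm=float(sys.argv[1]);xe=float(sys.argv[2]);n=int(sys.argv[3]);cur=[float(a) for a in sys.argv[4:]]
x0,f0,r0=-.4513,.1054,-11.07
L=.12
def pose(x):
    u=np.clip((x-x0)/(xe-x0),0,1);s=1-u*u*(3-2*u)
    h=np.radians(103.3+r0*s);c=O+x*D+f0*s*N
    return np.append(c-L*np.array([np.cos(h),np.sin(h)]),np.degrees(h))
xx=min(np.arange(-.45,.05,.0005),key=lambda x:np.linalg.norm(pose(x)[:2]-p[:2]))
print("x now",xx,"plan",pose(xx),"err mm",(p[:2]-pose(xx)[:2])*1e3)
ref=np.append(p[:2],yaw)
for k in range(n):
    a=np.radians(ref[2]);ty=-np.array([np.cos(a),np.sin(a)]);tx=np.array([-ty[1],ty[0]])
    for i in (2,4,6,8):
        q=pose(xx+.032*k+.004*i);v=(q[:2]-ref[:2])*1e3;print(i,float(round(v@tx,1)),float(round(v@ty,1)),float(round(ref[2]-q[2],1)))
    ref=pose(xx+.032*(k+1));print("x",xx+.032*(k+1))
E
python3 plan2.py 0 -.235 3
```

```text
t 6.3 p [ 0.5776 -0.2864  0.0615] hd 94.48 F [-1.3 -1.1  5.8] T [-0.2   0.1   0.12] w 0.01 ff 58.86914312839508
x now -0.39249999999999996 plan [ 0.57771149 -0.28649025 94.23942838] err mm [-0.11095951  0.13507197]
2 4.7 -8.5 -0.3
4 9.7 -17.2 -0.8
6 15.0 -26.0 -1.4
8 20.6 -34.8 -2.0
x -0.36049999999999993
2 6.0 -8.6 -0.6
4 12.1 -17.3 -1.2
6 18.3 -26.0 -1.8
8 24.3 -34.7 -2.4
x -0.32849999999999996
2 6.3 -8.4 -0.6
4 12.3 -16.8 -1.2
6 18.1 -25.2 -1.7
8 23.5 -33.6 -2.2
x -0.2965
```

Request:
step_arm(
  increments=[
    [[2.3,-4.2,-0.3,-0.2],[4.7,-8.5,-0.6,-0.3],[7.2,-12.8,-1,-0.6],[9.7,-17.2,-1,-0.8],[12.3,-21.6,-1,-1.1],[15,-26,-1,-1.4],[17.8,-30.4,-1,-1.7],[20.6,-34.8,-1,-2]],
  ],
)

```text
time: 7.1
eef_pos: [0.5955, -0.25, 0.0619]
ee_rot: [[0.994, 0.113, -0.001], [0.113, -0.994, 0.0], [-0.001, -0.0, -1.0]]
contact_force: [-1.3, -0.2, -3.2]
gripper_width: 0.0096
finger_force: 58.4
```

```bash
python3 plan2.py 0 -.235 3
python3 - <<'E'
from h import *
c=manip.capture("top");save(c,"t2")
im=c["pixels"][150:310,230:470,::-1];cv2.imwrite("pics/t2c.png",cv2.resize(im,None,fx=3.3,fy=3.3,interpolation=cv2.INTER_CUBIC))
E
```

```text
t 7.1 p [ 0.5955 -0.25    0.0619] hd 96.47 F [-1.3 -0.2 -3.2] T [-0.14  0.16  0.11] w 0.0096 ff 58.37265193462372
x now -0.36049999999999993 plan [ 0.59537967 -0.25008871 96.44449498] err mm [0.08818548 0.07103779]
2 5.9 -8.6 -0.6
4 12.1 -17.2 -1.2
6 18.2 -25.9 -1.8
8 24.3 -34.6 -2.4
x -0.3284999999999999
2 6.3 -8.4 -0.6
4 12.3 -16.8 -1.2
6 18.1 -25.2 -1.7
8 23.5 -33.6 -2.2
x -0.29649999999999993
2 5.3 -8.2 -0.5
4 10.0 -16.3 -0.9
6 14.1 -24.5 -1.3
8 17.5 -32.6 -1.6
x -0.26449999999999996
```

View pics/t2c.png

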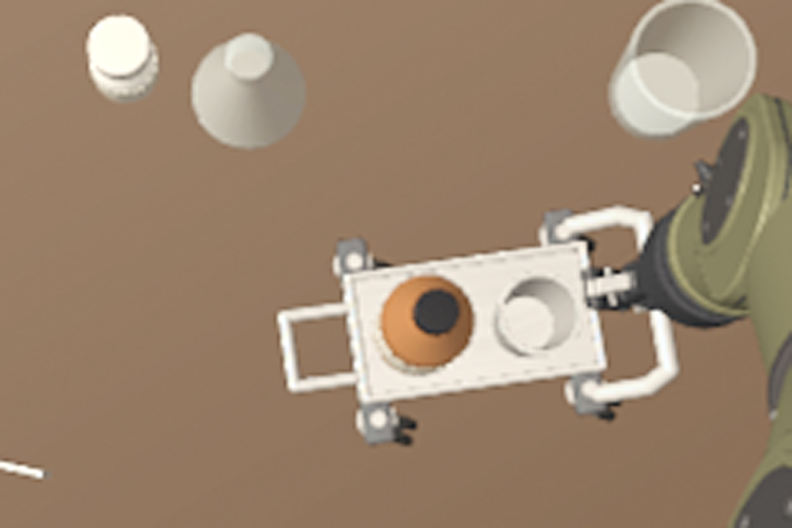

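The caddy follows the plan with bottle and beaker standing and the castors swinging to trail. The flask (248,95) stays clear.

Request:
step_arm(
  increments=[
    [[3,-4.3,0.2,-0.3],[5.9,-8.6,0.3,-0.6],[9,-12.9,0.3,-0.9],[12.1,-17.2,0.3,-1.2],[15.1,-21.5,0.3,-1.5],[18.2,-25.9,0.3,-1.8],[21.3,-30.2,0.3,-2.1],[24.3,-34.6,0.3,-2.4]],
  ],
)

```text
time: 7.95
eef_pos: [0.616, -0.2131, 0.062]
ee_rot: [[0.988, 0.154, -0.0], [0.154, -0.988, -0.0], [-0.0, 0.0, -1.0]]
contact_force: [-1.2, -0.3, -2.5]
gripper_width: 0.0097
finger_force: 58.4
```

Request:
step_arm(
  increments=[
    [[3.1,-4.2,0,-0.3],[6.3,-8.4,0,-0.6],[9.3,-12.6,0,-0.9],[12.3,-16.8,0,-1.2],[15.2,-21,0,-1.4],[18.1,-25.2,0,-1.7],[20.8,-29.4,0,-2],[23.5,-33.6,0,-2.2]],
  ],
)

```text
time: 8.75
eef_pos: [0.6342, -0.1764, 0.0621]
ee_rot: [[0.981, 0.191, 0.0], [0.191, -0.981, -0.0], [0.0, 0.0, -1.0]]
contact_force: [-0.7, -0.2, -3.2]
gripper_width: 0.0101
finger_force: 58.4
```

```bash
python3 plan2.py 0 -.235 2
python3 - <<'E'
from h import *
c=manip.capture("top");save(c,"t3")
im=c["pixels"][150:310,200:440,::-1];cv2.imwrite("pics/t3c.png",cv2.resize(im,None,fx=3.3,fy=3.3,interpolation=cv2.INTER_CUBIC))
E
```

```text
t 8.75 p [ 0.6342 -0.1764  0.0621] hd 101.04 F [-0.7 -0.2 -3.2] T [-0.1   0.03  0.03] w 0.0101 ff 58.35926055908203
x now -0.2964999999999999 plan [  0.63370075  -0.17605883 101.12413741] err mm [ 0.50237864 -0.39075452]
2 4.8 -8.7 -0.6
4 9.5 -16.8 -1.0
6 13.6 -25.0 -1.4
8 17.1 -33.1 -1.7
x -0.26449999999999985
2 2.9 -8.0 -0.3
4 4.9 -16.0 -0.4
6 6.0 -24.1 -0.5
8 6.2 -32.1 -0.6
x -0.23249999999999987
```

View pics/t3c.png

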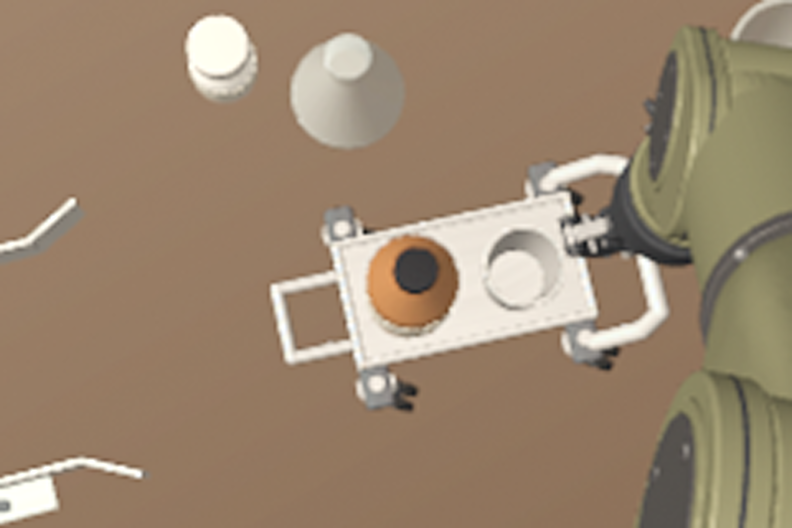

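The caddy is nearing the line with the flask (347,95) clear of the right front castor (342,228). The staple bar is at (282,325), with its ends at (272,288) and (292,362).

```bash
cat > chk.py <<'E'
from g import *
def chk(c,u0,v0,k,deck,stp):
    C=lambda x,y,z:p2w(c,v0+(y+.5)/k-.5,u0+(x+.5)/k-.5,z)[:2]
    ang=lambda d:np.degrees(np.arctan2(d[1],d[0])).round(2)
    e=[C(*p,.074) for p in deck];s=C(*stp,.044);m=np.mean(e,0)
    print("deck mid bay x,left mm",(m-O)@D*1e3,(m-O)@N*1e3,"hd",ang(e[0]-e[1]),ang(e[2]-e[3]),ang(s-m),"staple left",(s-O)@N*1e3)
if __name__=="__main__":
    c=manip.capture("top");chk(c,200,150,3.3,[(333,243),(573,193),(358,366),(597,317)],(282,325))
    p,yaw,_=st();h=np.radians(yaw);o=p[:2]+.12*np.array([np.cos(h),np.sin(h)]);print("tool-implied origin",(o-O)@D*1e3,(o-O)@N*1e3,yaw)
E
python3 chk.py
```

```text
deck mid bay x,left mm -298.0877448349567 24.953900985820745 hd 100.79 100.47 101.34 staple left 20.65957459605939
t 8.85 p [ 0.6346 -0.175   0.062 ] hd 101.11 F [ 1.1  0.8 -3.1] T [ 0.1   0.02 -0.  ] w 0.0101 ff 58.38440716266632
tool-implied origin -295.67409823116463 19.604058922194337 101.10815924447515
```

Request:
step_arm(
  increments=[
    [[2.5,-4.2,0.2,-0.3],[5,-8.6,0.3,-0.6],[7.4,-12.6,0.3,-0.8],[10,-16.8,0.3,-1],[12.4,-21,0.3,-1.2],[14.7,-25,0.3,-1.4],[17,-29,0.3,-1.6],[19,-33,0.3,-1.7]],
  ],
)

```text
time: 9.65
eef_pos: [0.6466, -0.1404, 0.0619]
ee_rot: [[0.975, 0.221, 0.0], [0.221, -0.975, -0.0], [0.0, 0.0, -1.0]]
contact_force: [1.1, -0.6, -0.7]
gripper_width: 0.0099
finger_force: 58.6
```

Request:
step_arm(
  increments=[
    [[1.9,-4,0,-0.1],[3.6,-8,0,-0.3],[5,-12,0,-0.4],[6.2,-16,0,-0.5],[7.2,-20,0,-0.6],[7.8,-24,0,-0.6],[8.1,-28,0,-0.6],[8.2,-32,0,-0.6]],
  ],
)

```text
time: 10.45
eef_pos: [0.6472, -0.1074, 0.0618]
ee_rot: [[0.973, 0.23, 0.0], [0.23, -0.973, -0.0], [0.0, 0.0, -1.0]]
contact_force: [0.6, -0.2, 0.9]
gripper_width: 0.01
finger_force: 58.8
```

Run:
```python
from g import *
p,yaw,_=st();h=np.radians(yaw);o=p[:2]+.12*np.array([np.cos(h),np.sin(h)]);print("tool-implied origin",(o-O)@D*1e3,(o-O)@N*1e3,yaw)
c=manip.capture("top");save(c,"t4")
im=c["pixels"][170:320,100:400,::-1];cv2.imwrite("pics/t4c.png",cv2.resize(im,None,fx=2.65,fy=2.65,interpolation=cv2.INTER_CUBIC))
```

```text
t 10.45 p [ 0.6472 -0.1074  0.0618] hd 103.33 F [ 0.6 -0.2  0.9] T [-0.01 -0.16 -0.07] w 0.01 ff 58.76461207866669
tool-implied origin -232.68589779123076 -3.6426153385800375 103.32567198406346
```

View pics/t4c.png

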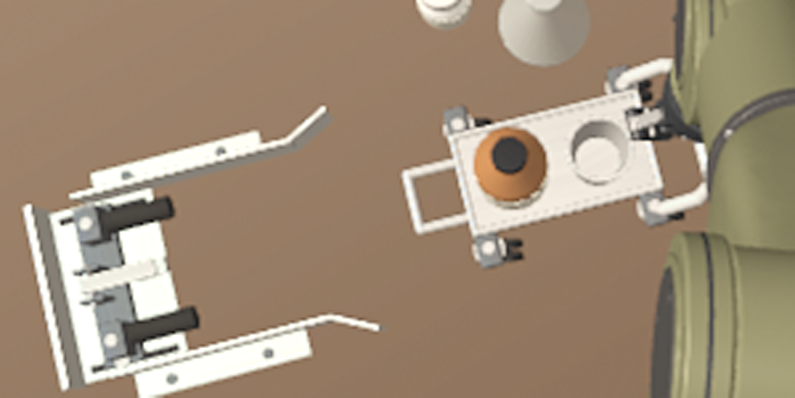

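The castors trail nearly straight. The deck corners are at (453,137), (639,92), (474,234) and (661,187), the staple bar at (411,202), and the bay knees at (292,143) and (330,318).

Run:
```python
from chk import *
c=manip.capture("top")
chk(c,100,170,2.65,[(453,137),(639,92),(474,234),(661,187)],(411,202))
C=lambda x,y,z:p2w(c,170+(y+.5)/2.65-.5,100+(x+.5)/2.65-.5,z)[:2]
for n,k,z in(("kr",(291,145),.048),("kl",(330,317),.048),("rb",(75,197),.048),("fr beam",(456,120),.05),("fl beam",(488,250),.05),("rr",(620,80),.05),("rl",(653,208),.05)):
    q=C(*k,z);print(n,(q-O)@D*1e3,(q-O)@N*1e3)
P=cloud(c);hsv=c["pixels"].min(-1)
m=np.zeros((480,640),bool);m[170:270,240:370]=1
for nm,z0,z1 in(("rail",.066,.08),("staple",.038,.052)):
    Q=P[m&(P[...,2]>z0)&(P[...,2]<z1)]
    b=np.c_[(Q[:,:2]-O)@D,(Q[:,:2]-O)@N]*1e3
    if nm=="staple": b=b[b[:,0]>-135]
    print(nm,len(b),np.percentile(b,[2,50,98],axis=0).round(1).tolist(), b.mean(0))
```

```text
deck mid bay x,left mm -234.50564517467885 0.7916605682652391 hd 102.68 103.04 102.43 staple left -1.1430818014499005
kr -21.003744420720732 -73.20561114147131
kl -19.9412990687581 76.26523623196464
rb 165.08649095076228 -75.27081445472224
fr beam -161.6617479602651 -58.886347912592576
fl beam -161.04460036050986 55.0579766477219
rr -305.42548491237164 -57.67039706657638
rl -304.1519596880049 55.360383289614916
rail 673 [[-345.5, -154.7], [-247.6, -7.1], [-152.9, 57.6]] [-241.51390394  -13.89691355]
staple 154 [[-134.2, -28.7], [-113.0, -1.6], [-106.1, 25.7]] [-116.32389873   -1.44308516]
```

Request:
step_arm(
  increments=[
    [[0,-4,0,0],[-0.3,-8,0,0],[-0.6,-12,0,0],[-0.9,-16,0,0],[-1.2,-20,0,0],[-1.5,-24,0,0],[-1.5,-28,0,0],[-1.5,-32,0,0]],
  ],
)

```text
time: 11.35
eef_pos: [0.6382, -0.0766, 0.0617]
ee_rot: [[0.973, 0.231, -0.0], [0.231, -0.973, -0.0], [-0.0, 0.0, -1.0]]
contact_force: [0.3, 0.1, 0.4]
gripper_width: 0.0101
finger_force: 58.8
```

Request:
step_arm(
  increments=[
    [[0,-4,0,0],[0,-8,0,0],[0,-12,0,0],[0,-16,0,0],[0,-20,0,0],[0,-24,0,0],[0,-28,0,0],[0,-32,0,0]],
  ],
)

```text
time: 12.15
eef_pos: [0.6309, -0.0455, 0.0617]
ee_rot: [[0.973, 0.231, 0.0], [0.231, -0.973, -0.0], [0.0, 0.0, -1.0]]
contact_force: [0.1, -0.6, 1.7]
gripper_width: 0.0101
finger_force: 58.9
```

```bash
cat > ck2.py <<'E'
from g import *
p,yaw,_=st();h=np.radians(yaw);o=p[:2]+.12*np.array([np.cos(h),np.sin(h)]);print("tool-implied origin",(o-O)@D*1e3,(o-O)@N*1e3,yaw)
c=manip.capture("top");P=cloud(c);z=P[...,2]
b=np.dstack([(P[...,:2]-O)@D,(P[...,:2]-O)@N])*1e3
xo=(o-O)@D*1e3
m=(z>.036)&(z<.054)&(abs(b[...,1])<35)&(b[...,0]>xo+95)&(b[...,0]<xo+132)
q=b[m];print("staple",m.sum(),np.percentile(q,[2,50,98],axis=0).round(1).tolist(),q.mean(0).round(1))
# deck rail long sides
m=(z>.062)&(z<.082)&(abs(b[...,1])>36)&(abs(b[...,1])<49)&(abs(b[...,0]-xo)<70);q=b[m]
for s in(1,-1):
    w=q[q[:,1]*s>0]
    if len(w)>10:
        k=np.polyfit(w[:,0],w[:,1],1);print("side",s,len(w),"slope deg",np.degrees(np.arctan(k[0])).round(2),"at mid",np.polyval(k,xo).round(2))
E
python3 ck2.py
```

```text
t 12.15 p [ 0.6309 -0.0455  0.0617] hd 103.33 F [ 0.1 -0.6  1.7] T [-0.01 -0.1  -0.06] w 0.0101 ff 58.86124134063721
tool-implied origin -168.6928409479576 -1.9966272545763835 103.32975104592578
staple 158 [[-72.6, -27.5], [-50.4, 0.9], [-43.5, 26.6]] [-54.3   0.4]
side 1 148 slope deg -0.17 at mid 41.28
side -1 143 slope deg -0.24 at mid -40.47
```

```bash
cat >> ck2.py <<'E'
m=(z>.04)&(z<.054)&(abs(b[...,1])>70)&(abs(b[...,1])<82)&(b[...,0]>0)&(b[...,0]<140);q=b[m]
for s in(1,-1):
    w=q[q[:,1]*s>0]
    if len(w)>10:
        k=np.polyfit(w[:,0],w[:,1],1);print("bayrail",s,len(w),np.degrees(np.arctan(k[0])).round(2),np.polyval(k,[0,100]).round(2),np.percentile(w[:,1],[3,97]).round(1))
dk=c["pixels"].max(-1)<70
for n,ax,ay in(("fl",72,54),("fr",72,-54),("rl",-72,54),("rr",-72,-54)):
    m=dk&(z<.034)&(z>.003)&(abs(b[...,0]-xo-ax+14)<26)&(abs(b[...,1]-ay)<28);q=b[m]
    if len(q)>3: print(n,len(q),(q.mean(0)-[xo+ax,ay]).round(1))
E
python3 ck2.py
```

```text
t 12.2 p [ 0.6307 -0.0442  0.0617] hd 103.39 F [0.9 0.6 1.2] T [ 0.14 -0.06 -0.12] w 0.0101 ff 58.953346610069275
tool-implied origin -167.4213482794481 -1.9731626004899248 103.38557335764575
staple 157 [[-70.8, -27.1], [-49.2, -0.8], [-42.2, 27.1]] [-52.7  -0.3]
side 1 148 slope deg -0.18 at mid 41.23
side -1 140 slope deg -0.26 at mid -40.47
bayrail 1 128 0.46 [75.37 76.17] [73.7 77.9]
bayrail -1 149 0.54 [-78.3  -77.37] [-80.1 -75.4]
fl 33 [-21.2   2.3]
fr 18 [-22.7  -2.8]
rr 20 [-20.1   6.1]
```

Request:
step_arm(
  increments=[
    [[0,-4,0,-0.1],[0,-8,0,-0.2],[0,-12,0,-0.3],[0,-16,0,-0.3],[0,-20,0,-0.3],[0,-24,0,-0.3],[0,-28,0,-0.3],[0,-32,0,-0.3]],
  ],
)

```text
time: 13.05
eef_pos: [0.6234, -0.0143, 0.0617]
ee_rot: [[0.972, 0.236, -0.0], [0.236, -0.972, -0.0], [-0.0, 0.0, -1.0]]
contact_force: [-0.3, -1.1, 1.0]
gripper_width: 0.0098
finger_force: 58.9
```

Request:
step_arm(
  increments=[
    [[0,-4,0,0],[0,-8,0,0],[0,-12,0,0],[0,-16,0,0],[0,-20,0,0],[0,-24,0,0],[0,-28,0,0],[0,-32,0,0]],
  ],
)

```text
time: 13.85
eef_pos: [0.616, 0.0168, 0.0617]
ee_rot: [[0.972, 0.236, -0.0], [0.236, -0.972, -0.0], [-0.0, 0.0, -1.0]]
contact_force: [0.1, -0.8, 1.8]
gripper_width: 0.0099
finger_force: 58.9
```

```bash
python3 ck2.py
```

```text
t 13.85 p [0.616  0.0168 0.0617] hd 103.63 F [ 0.1 -0.8  1.8] T [-0.15 -0.1  -0.03] w 0.0099 ff 58.92130494117737
tool-implied origin -104.66049552357082 -1.1368504890060134 103.63287208541513
staple 163 [[-8.4, -25.9], [13.0, 1.8], [20.1, 28.9]] [9.6 1.8]
side 1 120 slope deg 0.09 at mid 42.2
side -1 146 slope deg 0.11 at mid -39.63
bayrail 1 128 0.41 [75.38 76.1 ] [73.7 77.9]
bayrail -1 142 0.52 [-78.35 -77.45] [-80.2 -75.6]
fl 33 [-22.    3.1]
fr 21 [-22.1  -1.8]
```

Request:
step_arm(
  increments=[
    [[0.2,-4,0.1,0],[0.4,-8,0.1,0],[0.6,-12,0.1,0],[0.8,-16,0.1,0],[1,-20,0.1,0],[1,-24,0.1,0],[1,-28,0.1,0],[1,-32,0.1,0]],
  ],
)

```text
time: 14.7
eef_pos: [0.6096, 0.0481, 0.0617]
ee_rot: [[0.972, 0.236, 0.0], [0.236, -0.972, -0.0], [0.0, 0.0, -1.0]]
contact_force: [0.7, -0.4, 2.8]
gripper_width: 0.0098
finger_force: 59.0
```

Request:
step_arm(
  increments=[
    [[0,-3,0,0],[0,-6,0,0],[0,-9,0,0],[0,-12,0,0],[0,-15,0,0],[0,-18,0,0],[0,-21,0,0],[0,-24,0,0]],
  ],
)

```text
time: 15.5
eef_pos: [0.6039, 0.0714, 0.0616]
ee_rot: [[0.972, 0.236, 0.0], [0.236, -0.972, -0.0], [0.0, 0.0, -1.0]]
contact_force: [0.1, 0.2, 2.6]
gripper_width: 0.0102
finger_force: 59.0
```

```bash
python3 ck2.py
```

```text
t 15.5 p [0.6039 0.0714 0.0616] hd 103.63 F [0.1 0.2 2.6] T [-0.08 -0.11 -0.05] w 0.0102 ff 59.016814827919006
tool-implied origin -48.774419544600846 -1.9554199069649774 103.62721648708094
staple 161 [[46.9, -25.6], [69.3, 1.6], [76.4, 28.8]] [65.3  1.4]
side 1 69 slope deg 0.48 at mid 41.63
side -1 118 slope deg 0.28 at mid -40.12
bayrail 1 85 0.46 [75.3 76.1] [73.9 78. ]
bayrail -1 137 0.4 [-78.22 -77.52] [-80.  -75.7]
fl 20 [-22.5  -1.2]
fr 20 [-22.5  -1.8]
```

Request:
step_arm(
  increments=[
    [[0.1,-2,-0.1,0],[0.3,-4,-0.2,0],[0.5,-6,-0.3,0],[0.5,-8,-0.3,0],[0.5,-10,-0.3,0],[0.5,-12,-0.3,0],[0.5,-14,-0.3,0],[0.5,-16,-0.3,0]],
  ],
)

```text
time: 16.35
eef_pos: [0.6003, 0.0869, 0.0617]
ee_rot: [[0.972, 0.236, -0.0], [0.236, -0.972, -0.0], [-0.0, 0.0, -1.0]]
contact_force: [-1.3, -0.5, -0.4]
gripper_width: 0.0103
finger_force: 58.8
```

Request:
step_arm(
  increments=[
    [[0,-2,0,0],[0,-4,0,0],[0,-6,0,0],[0,-7,0,0],[0,-8,0,0]],
  ],
)

```text
time: 16.85
eef_pos: [0.5986, 0.0947, 0.0618]
ee_rot: [[0.972, 0.236, -0.0], [0.236, -0.972, -0.0], [-0.0, 0.0, -1.0]]
contact_force: [0.3, -0.1, -0.8]
gripper_width: 0.0099
finger_force: 58.6
```

```bash
python3 ck2.py|head -4
```

```text
t 16.85 p [0.5986 0.0947 0.0618] hd 103.64 F [ 0.3 -0.1 -0.8] T [-0.06 -0.06  0.03] w 0.0099 ff 58.637588024139404
tool-implied origin -24.872845688651527 -2.0959395265973626 103.63541239589664
staple 176 [[71.0, -25.7], [93.5, 0.7], [104.2, 28.4]] [90.4  1.4]
side 1 49 slope deg 0.78 at mid 41.24
```

Request:
step_arm(
  increments=[
    [[0,-1.5,0,0],[0,-3,0,0],[0,-4.5,0,0],[0,-6,0,0],[0,-7.5,0,0],[0,-9,0,0],[0,-10,0,0],[0,-10,0,0]],
  ],
)

```text
time: 17.7
eef_pos: [0.5963, 0.1043, 0.0619]
ee_rot: [[0.972, 0.236, 0.0], [0.236, -0.972, -0.0], [0.0, 0.0, -1.0]]
contact_force: [1.2, -0.4, -2.6]
gripper_width: 0.0101
finger_force: 58.6
```

Request:
step_arm(
  increments=[
    [[0,-1,0,0],[0,-2,0,0],[0,-3,0,0],[0,-4,0,0],[0,-5,0,0],[0,-6,0,0]],
  ],
)

```text
time: 18.3
eef_pos: [0.5949, 0.11, 0.0619]
ee_rot: [[0.972, 0.236, 0.0], [0.236, -0.972, -0.0], [0.0, 0.0, -1.0]]
contact_force: [0.6, -0.3, -1.7]
gripper_width: 0.0101
finger_force: 58.6
```

Request:
step_arm(
  increments=[
    [[0,-1,0.1,0],[0,-2,0.2,0],[0,-3,0.2,0],[0,-4,0.2,0],[0,-5,0.2,0],[0,-6,0.2,0]],
  ],
)

```text
time: 18.9
eef_pos: [0.5936, 0.1159, 0.0618]
ee_rot: [[0.972, 0.235, 0.0], [0.235, -0.972, -0.0], [0.0, 0.0, -1.0]]
contact_force: [0.7, -1.5, 0.5]
gripper_width: 0.0101
finger_force: 58.8
```

Run:
```python
from ck2 import *
from h import *
im=c["pixels"][195:335,90:300,::-1];cv2.imwrite("pics/t5c.png",cv2.resize(im,None,fx=3.8,fy=3.8,interpolation=cv2.INTER_CUBIC))
m=(b[...,0]>60)&(b[...,0]<140)
for s in(1,-1):
    dkk=dk&m&(abs(b[...,1]-48*s)<12)&(z>.02);print("buffer",s,dkk.sum(),np.percentile(b[...,0][dkk],[1,5,50]) if dkk.sum() else 0)
```

```text
t 18.9 p [0.5936 0.1159 0.0618] hd 103.62 F [ 0.7 -1.5  0.5] T [-0.33 -0.06  0.05] w 0.0101 ff 58.79880487918854
tool-implied origin -3.1004180056194444 -2.232892752650635 103.6205239623244
staple 138 [[92.7, -26.1], [113.5, 8.3], [121.5, 28.7]] [110.4   2.6]
side 1 27 slope deg 0.45 at mid 41.53
side -1 99 slope deg 0.26 at mid -40.2
bayrail -1 143 0.35 [-78.14 -77.53] [-80.3 -75.6]
fr 22 [-22.2  -2.1]
buffer 1 72 [ 87.53358011  88.27020377 107.97388917]
buffer -1 67 [ 88.19549202  89.09067159 109.72455555]
```

View pics/t5c.png

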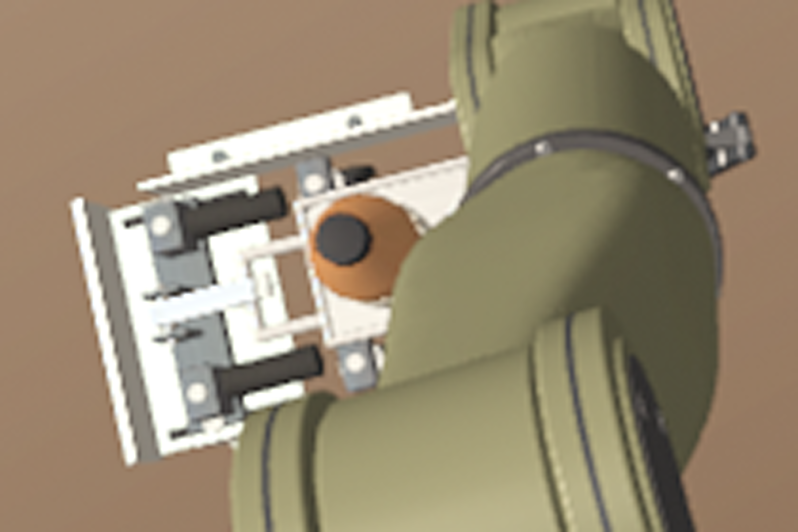

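The staple bar (265,290) is reaching the hook's nose (245,293) with no side contact. The buffers are still about 12 mm ahead of the front beam.

Request:
step_arm(
  increments=[
    [[0,-1,0,0],[0,-2,0,0],[0,-3,0,0],[0,-4,0,0],[0,-5,0,0],[0,-6,0,0]],
  ],
)

```text
time: 19.55
eef_pos: [0.5921, 0.1221, 0.0618]
ee_rot: [[0.972, 0.236, 0.0], [0.236, -0.972, 0.0], [0.0, -0.0, -1.0]]
contact_force: [1.4, -2.0, 0.3]
gripper_width: 0.0104
finger_force: 58.8
```

Request:
step_arm(
  increments=[
    [[0,-0.5,0,0],[0,-1,0,0],[0,-1.5,0,0],[0,-2,0,0],[0,-2.5,0,0],[0,-3,0,0]],
  ],
)

```text
time: 20.15
eef_pos: [0.5914, 0.1247, 0.0617]
ee_rot: [[0.972, 0.236, 0.0], [0.236, -0.972, -0.0], [0.0, 0.0, -1.0]]
contact_force: [0.6, -2.0, 1.2]
gripper_width: 0.01
finger_force: 58.9
```

Request:
step_arm(
  increments=[
    [[0,-0.5,0,0],[0,-1,0,0],[0,-1.5,0,0],[0,-2,0,0],[0,-2.5,0,0],[0,-3,0,0]],
  ],
)

```text
time: 20.75
eef_pos: [0.5907, 0.1275, 0.0617]
ee_rot: [[0.972, 0.236, 0.0], [0.236, -0.972, -0.0], [0.0, 0.0, -1.0]]
contact_force: [0.6, -1.5, 1.5]
gripper_width: 0.0099
finger_force: 58.9
```

Request:
step_arm(
  increments=[
    [[0,-0.5,0,0],[0,-1,0,0],[0,-1.5,0,0],[0,-2,0,0]],
  ],
)

```text
time: 21.15
eef_pos: [0.5904, 0.1286, 0.0617]
ee_rot: [[0.972, 0.235, 0.0], [0.235, -0.972, -0.001], [0.0, 0.001, -1.0]]
contact_force: [2.0, -3.8, 1.3]
gripper_width: 0.0098
finger_force: 59.0
```

Request:
step_arm(
  increments=[
    [[0,-0.3,0,0],[0,-0.6,0,0],[0,-0.6,0,0]],
  ],
)

```text
time: 21.45
eef_pos: [0.5903, 0.1288, 0.0617]
ee_rot: [[0.972, 0.235, 0.0], [0.235, -0.972, -0.002], [-0.0, 0.002, -1.0]]
contact_force: [1.6, -4.6, 1.5]
gripper_width: 0.0101
finger_force: 59.0
```

Request:
step_arm(
  increments=[
    [[0,-0.3,0,0],[0,-0.6,0,0],[0,-0.6,0,0]],
  ],
)

```text
time: 21.75
eef_pos: [0.5903, 0.1289, 0.0617]
ee_rot: [[0.972, 0.234, 0.0], [0.234, -0.972, -0.002], [-0.0, 0.002, -1.0]]
contact_force: [2.5, -5.5, 2.2]
gripper_width: 0.01
finger_force: 59.0
```

Request:
step_arm(
  increments=[
    [[0,-0.4,0,0],[0,-0.8,0,0],[0,-0.8,0,0]],
  ],
)

```text
time: 22.05
eef_pos: [0.5902, 0.1292, 0.0617]
ee_rot: [[0.972, 0.234, 0.001], [0.234, -0.972, -0.003], [-0.0, 0.003, -1.0]]
contact_force: [1.9, -6.8, 1.7]
gripper_width: 0.0103
finger_force: 59.0
```

Request:
step_arm(
  increments=[
    [[0,-0.4,0,0],[0,-0.8,0,0],[0,-0.8,0,0]],
  ],
)

```text
time: 22.35
eef_pos: [0.5901, 0.1294, 0.0617]
ee_rot: [[0.972, 0.234, 0.001], [0.234, -0.972, -0.003], [-0.0, 0.003, -1.0]]
contact_force: [1.7, -7.0, 1.9]
gripper_width: 0.0096
finger_force: 59.1
```

```bash
cat > hk.py <<'E'
from ck2 import *
# hook height on middle line
for x0 in range(90,150,5):
    m=(abs(b[...,1])<5)&(b[...,0]>x0)&(b[...,0]<x0+5)
    print(x0,m.sum(),(np.percentile(z[m],[10,50,90])*1e3).round(1) if m.sum() else 0,end="; ")
E
python3 hk.py
```

```text
t 22.35 p [0.5901 0.1294 0.0617] hd 103.51 F [ 1.7 -7.   1.9] T [-1.44 -0.45  0.06] w 0.0096 ff 59.05292272567749
tool-implied origin 10.91538160462191 -2.121808226832106 103.5147748606592
staple 193 [[107.1, -25.9], [126.4, 2.6], [137.7, 28.2]] [123.6   1.7]
side 1 13 slope deg 0.67 at mid 41.11
side -1 86 slope deg 0.23 at mid -40.12
bayrail -1 145 0.41 [-78.14 -77.42] [-80.3 -75.6]
fr 16 [-23.3  -1.7]
90 0 0; 95 1 [54.2 54.2 54.2]; 100 10 [50.  53.5 55.4]; 105 14 [-0.1 50.3 52.4]; 110 18 [-1.9 51.4 57.4]; 115 17 [ 2.7 54.3 57.7]; 120 16 [ 1.3 53.8 56.5]; 125 15 [ 2.  52.7 55.9]; 130 14 [ 0.9 52.9 57.1]; 135 12 [10.1 54.4 57.2]; 140 11 [51.9 53.  56.7]; 145 12 [21.6 53.1 55.2];
```

Request:
step_arm(
  increments=[
    [[0,-0.4,0,0],[0,-0.8,0,0],[0,-0.8,0,0]],
  ],
)

```text
time: 22.7
eef_pos: [0.59, 0.1297, 0.0618]
ee_rot: [[0.972, 0.233, 0.001], [0.233, -0.972, -0.004], [-0.0, 0.004, -1.0]]
contact_force: [2.7, -7.8, 2.0]
gripper_width: 0.0103
finger_force: 59.1
```

Request:
step_arm(
  increments=[
    [[0,-0.3,0,0],[0,-0.6,0,0],[0,-0.6,0,0]],
  ],
)

```text
time: 23.0
eef_pos: [0.59, 0.1299, 0.0618]
ee_rot: [[0.972, 0.233, 0.001], [0.233, -0.972, -0.004], [-0.0, 0.004, -1.0]]
contact_force: [2.7, -8.6, 1.6]
gripper_width: 0.0099
finger_force: 59.1
```

```bash
python3 hk.py
```

```text
t 23.0 p [0.59   0.1299 0.0618] hd 103.48 F [ 2.7 -8.6  1.6] T [-1.72 -0.55  0.  ] w 0.0099 ff 59.08391833305359
tool-implied origin 11.37153483273342 -2.1492293368862123 103.48215340258213
staple 194 [[108.1, -26.0], [125.9, 1.6], [140.1, 28.6]] [124.4   1.6]
side 1 12 slope deg 4.71 at mid 36.46
side -1 87 slope deg 0.32 at mid -40.13
bayrail -1 142 0.25 [-77.96 -77.51] [-80.1 -75.6]
fr 20 [-22.4  -1.5]
90 0 0; 95 1 [51.6 51.6 51.6]; 100 9 [50.3 53.5 56.5]; 105 15 [ 2.3 50.  53.5]; 110 20 [-0.1 53.  56.9]; 115 14 [ 1.4 51.9 56.8]; 120 18 [ 1.2 51.9 55.3]; 125 13 [ 1.2 53.7 56.4]; 130 16 [ 3.5 53.2 56.9]; 135 13 [ 3.  54.6 57.3]; 140 13 [52.8 54.9 57.1]; 145 12 [22.6 55.4 57.6];
```

Request:
step_arm(
  increments=[
    [[0,-0.3,0,0],[0,-0.7,0,0],[0,-0.7,0,0]],
  ],
)

```text
time: 23.35
eef_pos: [0.5899, 0.1301, 0.0617]
ee_rot: [[0.973, 0.233, 0.001], [0.233, -0.972, -0.005], [-0.0, 0.005, -1.0]]
contact_force: [2.1, -9.1, 0.7]
gripper_width: 0.0099
finger_force: 59.1
```

Request:
step_arm(
  increments=[
    [[0,1,0,0],[0,2,0,0],[0,3,0,0],[0,4,0,0],[0,5,0,0],[0,5,0,0]],
  ],
)

```text
time: 23.95
eef_pos: [0.5903, 0.1287, 0.0617]
ee_rot: [[0.972, 0.235, 0.0], [0.235, -0.972, -0.001], [-0.0, 0.001, -1.0]]
contact_force: [1.7, -5.7, 1.4]
gripper_width: 0.0098
finger_force: 59.0
```

Request:
step_arm(
  increments=[
    [[0,1,0,0],[0,2,0,0],[0,3,0,0],[0,4,0,0],[0,4,0,0]],
  ],
)

```text
time: 24.45
eef_pos: [0.5906, 0.1284, 0.0616]
ee_rot: [[0.971, 0.238, -0.001], [0.238, -0.971, 0.003], [0.0, -0.003, -1.0]]
contact_force: [-0.7, 4.9, 2.0]
gripper_width: 0.0098
finger_force: 59.2
```

On the pull-back the force rises to +5 N while the caddy stays put, so the hook holds. Relaxing to neutral, then letting go.

Request:
step_arm(
  increments=[
    [[0,-1,0,0],[0,-2,0,0],[0,-2.3,0,0],[0,-2.3,0,0]],
  ],
)

```text
time: 24.85
eef_pos: [0.5905, 0.1284, 0.0617]
ee_rot: [[0.972, 0.236, -0.0], [0.236, -0.972, 0.001], [0.0, -0.001, -1.0]]
contact_force: [-0.6, 3.9, 1.1]
gripper_width: 0.0098
finger_force: 59.1
```

Request:
step_arm(
  increments=[
    [[0,0,0,0],[0,0,0,0],[0,0,0,0],[0,0,0,0],[0,0,0,0]],
  ],
  claw=31,
)

```text
time: 25.35
eef_pos: [0.5906, 0.1273, 0.0616]
ee_rot: [[0.972, 0.235, -0.0], [0.235, -0.972, -0.001], [-0.0, 0.001, -1.0]]
contact_force: [-0.3, 0.3, -0.7]
gripper_width: 0.031
finger_force: 0.0
```

Request:
step_arm(
  increments=[
    [[0,0,-6,0],[0,0,-16,0],[0,0,-30,0],[0,0,-45,0],[0,0,-60,0],[0,0,-80,0],[0,0,-100,0],[0,0,-120,0]],
  ],
)

```text
time: 26.15
eef_pos: [0.5908, 0.1278, 0.184]
ee_rot: [[0.972, 0.236, 0.001], [0.236, -0.972, 0.0], [0.001, 0.0, -1.0]]
contact_force: [1.0, 0.8, -0.4]
gripper_width: 0.0309
finger_force: 0.0
```

Request:
step_arm(
  increments=[
    [[0,20,-15,0],[0,45,-30,0],[0,80,-45,0],[0,115,-60,0],[0,140,-70,0],[0,150,-70,0],[0,150,-70,0],[0,150,-70,0]],
  ],
)

```text
time: 26.95
eef_pos: [0.6252, -0.0158, 0.2513]
ee_rot: [[0.971, 0.238, -0.001], [0.238, -0.971, 0.002], [-0.001, -0.002, -1.0]]
contact_force: [-0.8, 0.7, 0.1]
gripper_width: 0.031
finger_force: 0.0
```

Run:
```python
from h import *
from g import st
st()
t=manip.capture("top")["pixels"][150:330,90:450,::-1];s=manip.capture("scene")
a=cv2.resize(t,(800,400),interpolation=cv2.INTER_CUBIC)
q=cv2.resize(s["pixels"][230:390,240:500,::-1],(325,200))
cv2.imwrite("pics/fin.png",np.vstack([a,np.hstack([q,np.zeros((200,475,3),np.uint8)])]))
```

```text
t 26.95 p [ 0.6252 -0.0158  0.2513] hd 103.74 F [-0.8  0.7  0.1] T [0.07 0.02 0.04] w 0.031 ff 0.0
```

View pics/fin.png

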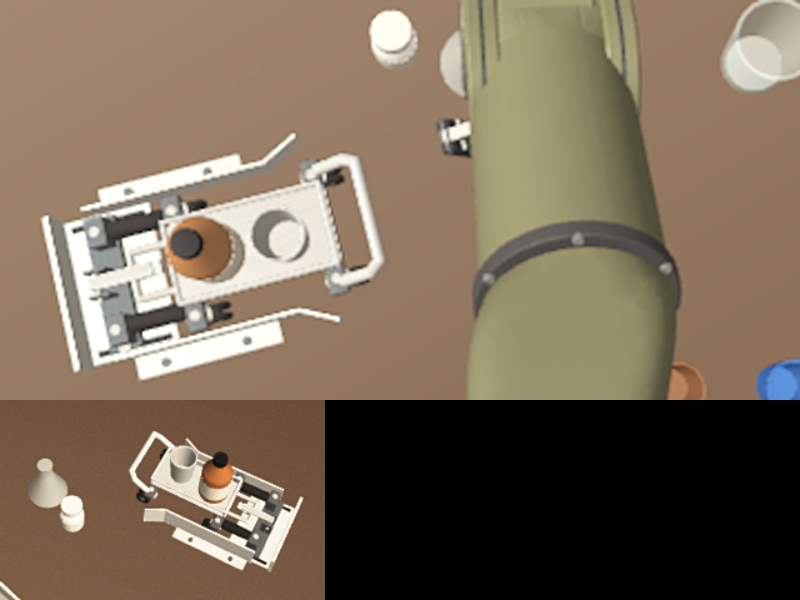

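The picture shows the caddy square in the bay against the buffers, with the hook over the staple bar at (150,270). The bottle and beaker are standing, the glassware is in place, and the arm is clear.

```bash
python3 -c "
from cell import manip
print(manip.hand_in())"
```

```text
the job is handed in; nothing more can be done
None
```

The caddy is parked squarely in the bay with the hook holding the staple (checked with a gentle pull-back), pressed home at about 9 N by the wrist reading, and handed in at about 27 s with the bottle and beaker standing and the glassware in place.

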